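Fetch the specimen jar from behind two others for imaging

ROBOT

A 6-joint arm with a two-finger parallel gripper is mounted at the origin on the work surface. World frame = base frame: x ahead of the robot, y to its left, z up, the work surface at z = 0. Lengths are in m, angles in rad, forces in N, time in s.
With the tool pointing down it reaches from about 0.15 to 0.775 m from the base axis. Payload 6.1 kg.
Tool frame: the origin (TCP) lies at the very end of the fingers, on their centre line; the grasp point (between the pads) lies 19 mm behind it; z points along the fingers, y is the line along which they close (so a half turn about z gives the same grasp; the last joint's range is limited). The gripper opens to 85 mm and grips with 20 to 120 N. Pads are 22 mm wide; open, the fingers measure 114 mm over their backs; the gripper's body (76 mm by 85 mm) begins 54 mm behind the grasp point. The pads swing forward as they close: fully open they stand 13 mm farther back than shut.
Start: joints at [-1.111, 0.126, -0.04, 1.405, 0, 1.571], TCP at [0.233, -0.47, 0.231] pointing down, gripper open.
Joint ranges: [-2.72, 2.72], [-0.95, 1.95], [-1.27, 1.35], [-1.78, 2.02], [-1.46, 1.47], [-3.14, 3.14]. Speed limits (rad/s): [2.39, 2.39, 3.01, 3.14, 3.14, 3.14].

INTERFACE

Orientations are given as [roll, pitch, yaw] about the fixed x, y, z axes, in that order (R = Rz(yaw) Ry(pitch) Rx(roll)).
In Python, from rig import status, viewer, r gives the robot as it stands.
- The arm moves only by the tool step_arm, never from a script. Its arguments are lists of equal length, an entry for each row: "claw": the opening, from 0 (shut) to 1 (fully open); "offset": the shift along the tool's x, y, z in m, a list of three; "turn": the turn about the tool's z in degrees. A call has 1 to 12 rows; each row shifts and turns the commanded pose from where the row before left it, along the tool's axes as they then stand; what a row does not reach is not made up. A row lasts 1/12 s, in which the tool goes at most 41.7 mm and 7.16 degrees, less where a joint would pass 70% of its speed; a pose out of reach is approached as far as the arm can. A call with a gripper value outside its range is refused whole. The fingers move at their own pace and stop on an object; "grip_force" is the grip in N (left out, the last holds). Time passes only in rows, so rows that do not move let the fingers close. It gives the time, the measured TCP pose, the force, the opening and the grip force at its end, in the units of the state.
- status.observe(): the state, without advancing time (a new reading comes with each control period).
- viewer.snapshot(name): name is "scene" or "side" or "wrist"; returns a dict with "frame" (420x560x3 uint8, red, green, blue), "vfov" (degrees; the focal length in pixels is half the picture's height over the tangent of half this angle, whatever the lens; pixels are square), "cx", "cy" (the principal point, pixels), "T" (4x4, takes a point from camera to world coordinates). Camera axes: x right, y up, looking along -z (the intrinsics and any distortion apply to the point x, -y, -z); pixel columns grow to the right and rows downward; lengths in m; the calibration is good to about 2 mm. A picture is of the moment at which its call begins. There is no depth.
- r.hand_in(): hands the job in; it is judged then, once.
The state is a dict: "t": time; "joints": joint angles; "joint_vel": joint speeds; "joint_torque": joint torques, N m; "tcp_pos": TCP position; "orientation": TCP orientation; "ft_force": force on the tool from outside, world axes, zero at the start; "ft_torque": the same for the moment, N m; "gripper_width": finger opening in m; "grasp_force": force on a finger pad.
Only numpy, scipy, OpenCV 4.12 (cv2) and the standard library are available. Lean on these libraries where they do the work, as an engineer would, in place of code of your own. Each camera call takes 0.05 s, during which the arm holds its last target. There are 200 camera calls.

TASK

We need the yellow-lidded specimen jar from the back of the rack. First move the blue-lidded and the green-lidded jar that stand in front of it into the steel side tray, then stand the yellow-lidded jar in the middle of the red ring on the light plate, and only then put the blue and green jars back on the rack, each upright in the middle of the coaster of its own colour. Carry the jars upright, and leave the two black-lidded jars where they stand.

Things in the scene. Friction and masses are not known exactly. Their poses are not given: they have to be found in the camera images.
- yellow_jar: The jar to fetch: yellow lid, amber glass; closed jar, an upright cylinder 44 mm in diameter, 80 mm tall with lid, about 0.16 kg; origin at the centre of its underside, z up. At the start it stands on the rack base (underside 6 mm above the table), 4 mm from the guard rails behind it and only about 11 mm from the blue and the green jar, too little for a finger.
- blue_jar: Blue lid; closed jar, an upright cylinder 44 mm in diameter, 80 mm tall with lid, about 0.16 kg; origin at the centre of its underside, z up. At the start it stands on the blue coaster.
- green_jar: Green lid; closed jar, an upright cylinder 44 mm in diameter, 80 mm tall with lid, about 0.16 kg; origin at the centre of its underside, z up. At the start it stands on the green coaster.
- black_jar_l: Bystander with black lid; closed jar, an upright cylinder 44 mm in diameter, 80 mm tall with lid, about 0.16 kg; origin at the centre of its underside, z up. Stands on the rack base at its +y end; must not be moved.
- black_jar_r: Bystander with black lid; closed jar, an upright cylinder 44 mm in diameter, 80 mm tall with lid, about 0.16 kg; origin at the centre of its underside, z up. Stands on the rack base at its -y end; must not be moved. The two black-lidded jars look alike.
- blue_coaster: Fixed blue disc, 60 mm in diameter and 3 mm thick, on the rack base; origin at the centre of its underside (6 mm above the table, top 9 mm above the table). Blue and green may have changed places.
- green_coaster: Fixed green disc, 60 mm in diameter and 3 mm thick, on the rack base; origin at the centre of its underside (6 mm above the table, top 9 mm above the table).
- rack: Fixed white rack. Base 6 mm thick, x -100 to +35, y -137 to +137 mm in its own frame. Origin on the table under the yellow jar's place; x points to the rack's back, y along the row. Two grey guard rails along y at x = +29 mm (6 mm thick, tops 35 and 61 mm above the table) close the back. Coasters centred at x = -30, y = +-46 mm, black-lidded jars at x = -30, y = +-113 mm.
- side_tray: Fixed open steel tray, outside 120 (x) x 160 (y) x 18 mm high, walls and floor 5 mm thick; origin on the table under its centre. Roomy enough for two jars side by side along its y. It may lie left or right of the rack.
- light_plate: Fixed black light plate 130 x 130 x 22 mm with a white top that bears a printed red ring, 65 mm inside diameter, at its middle; origin on the table under the ring's centre. It lies on the other side from the tray.

How it is judged:
On the way, in this order (a step that is already met when the one before it is completed fails the run):
1. the blue and the green jar both stand released in the side tray, the yellow jar still in its place (within 20 mm) (x of blue_jar in the frame of side_tray between -0.045 and 0.045 m and y of blue_jar in the frame of side_tray between -0.065 and 0.065 m and z of blue_jar in the frame of side_tray between 0 and 0.012 m and angle between each of blue_jar, green_jar's own z axis and vertical below 0.1 rad and linear speed of each of blue_jar, green_jar below 0.03 m/s and contact force between each of blue_jar, green_jar and the fingers below 0.3 N and x of green_jar in the frame of side_tray between -0.045 and 0.045 m and y of green_jar in the frame of side_tray between -0.065 and 0.065 m and z of green_jar in the frame of side_tray between 0 and 0.012 m and distance of yellow_jar from where it was at the start of the episode below 0.02 m), for 0.2 s.
2. the yellow jar stands released inside the ring on the light plate, the blue and the green jar still in the tray (horizontal distance between yellow_jar and light_plate below 0.012 m and z of yellow_jar in the frame of light_plate between 0.016 and 0.028 m and angle between each of yellow_jar, blue_jar, green_jar's own z axis and vertical below 0.1 rad and linear speed of each of yellow_jar, blue_jar, green_jar below 0.03 m/s and contact force between each of yellow_jar, blue_jar, green_jar and the fingers below 0.3 N and x of blue_jar in the frame of side_tray between -0.045 and 0.045 m and y of blue_jar in the frame of side_tray between -0.065 and 0.065 m and z of blue_jar in the frame of side_tray between 0 and 0.012 m and x of green_jar in the frame of side_tray between -0.045 and 0.045 m and y of green_jar in the frame of side_tray between -0.065 and 0.065 m and z of green_jar in the frame of side_tray between 0 and 0.012 m), for 0.2 s.
At the end, for the whole second after the job is handed in: The yellow-lidded jar stands on the light plate within 12 mm of the ring's centre, the blue- and the green-lidded jar stand on the coasters of their own colours within 12 mm of the centres; all three upright (within 0.1 rad), released and at rest (horizontal distance between yellow_jar and light_plate below 0.012 m and z of yellow_jar in the frame of light_plate between 0.016 and 0.028 m and angle between each of yellow_jar, blue_jar, green_jar's own z axis and vertical below 0.1 rad and linear speed of each of yellow_jar, blue_jar, green_jar below 0.03 m/s and contact force between each of yellow_jar, blue_jar, green_jar and the fingers below 0.3 N and horizontal distance between blue_jar and blue_coaster below 0.012 m and z of blue_jar in the frame of blue_coaster between -0.003 and 0.009 m and horizontal distance between green_jar and green_coaster below 0.012 m and z of green_jar in the frame of green_coaster between -0.003 and 0.009 m); the robot touches nothing.
It fails at once if a black-lidded jar is moved more than 20 mm or tipped (distance of any of black_jar_l, black_jar_r from where it was at the start of the episode above 0.02 m or angle between any of black_jar_l, black_jar_r's own z axis and vertical above 0.5 rad).
It fails at once if a jar is tipped by more than 0.6 rad (angle between any of blue_jar, green_jar, yellow_jar's own z axis and vertical above 0.6 rad).
It also fails if it takes over 128 s, if anything falls off the work surface, if the arm or the gripper's body presses on something with over 40 N, if the wrist force passes 120 N, or if a joint passes its speed limit or range.

## Working session

There is one attempt and no reset: what is moved stays moved. The work goes in short steps, Python scripts to look and compute and a tool call to move; the robot and the scene stay as the last step left them, time stands still between calls to the robot, and variables do not carry over. Pictures are saved under pics/ and viewed, at most 14 in all, crops included, and the job is handed in when it is done.

Besides the shell and the picture viewer there is one more tool, called after "Call:" as a command line: name --pt "numbers of a row" for each row, then --argument value for the rest. step_arm: Moves the arm, as the interface text tells. Its arguments: {"type":"object","properties":{"claw":{"type":"array","items":{"type":"number"}},"offset":{"type":"array","items":{"type":"array","items":{"type":"number"}}},"turn":{"type":"array","items":{"type":"number"}},"grip_force":{"type":"number"}},"required":["claw","offset","turn"]}

```bash
mkdir -p pics; ls; python3 - <<'E'
from rig import status, viewer, r
import cv2,pickle
print(status.observe())
for n in ["scene","side","wrist"]:
    s=viewer.snapshot(n); pickle.dump(s,open(f"pics/{n}0.pkl","wb"))
    cv2.imwrite(f"pics/{n}0.png",s["frame"][:,:,::-1]); print(n,{k:v for k,v in s.items() if k!="frame"})
E
```

```text
pics
{'t': 0.0, 'joints': array([-1.11102333e+00,  1.26388072e-01, -4.05874458e-02,  1.40541275e+00,
        9.22171784e-06,  1.57080563e+00]), 'joint_vel': array([-0.00029942, -0.00086939,  0.00055279, -0.00066332, -0.00015085,
       -0.00069851]), 'joint_torque': array([ 1.04820469e-03, -4.35912073e+01,  3.52924776e+01,  1.72142027e-02,
       -1.32617233e-04, -1.28213463e-05]), 'tcp_pos': array([ 0.2327891 , -0.47011714,  0.23053366]), 'orientation': array([-3.14000071e+00, -9.20689629e-06,  4.59763684e-01]), 'ft_force': array([-0.22521274, -0.20751978,  1.35071829]), 'ft_torque': array([-0.03361929,  0.01766045,  0.05198506]), 'grasp_force': 0.0, 'gripper_width': 0.0852911196069478}
scene {'vfov': 53.11511230133551, 'cx': 271.9004819165513, 'cy': 213.17956309678192, 'T': array([[-0.47187349, -0.45696597,  0.75400101,  1.08737796],
       [ 0.88148739, -0.2272951 ,  0.41390449,  0.28840682],
       [-0.01775953,  0.85995293,  0.51006427,  0.41966504],
       [ 0.        ,  0.        ,  0.        ,  1.        ]])}
side {'vfov': 57.96705873710813, 'cx': 283.91251592441546, 'cy': 212.44629683762173, 'T': array([[-0.95916136,  0.20815397, -0.19152393,  0.36769095],
       [-0.2825857 , -0.73493983,  0.61644851,  0.4736151 ],
       [-0.01244236,  0.64539552,  0.76374722,  0.66470171],
       [ 0.        ,  0.        ,  0.        ,  1.        ]])}
wrist {'vfov': 63.79019456933334, 'cx': 275.34617039341975, 'cy': 210.81593559194846, 'T': array([[ 0.44449504,  0.85702075,  0.26065225,  0.29819629],
       [-0.89578051,  0.42565131,  0.12805564, -0.43797754],
       [-0.00120063, -0.2904073 ,  0.95690238,  0.3715851 ],
       [ 0.        ,  0.        ,  0.        ,  1.        ]])}
```

View pics/scene0.png

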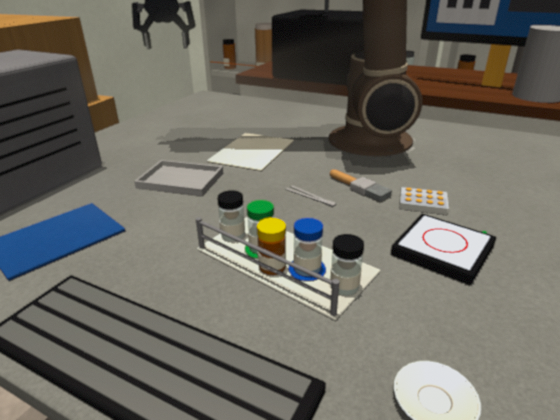

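View pics/side0.png

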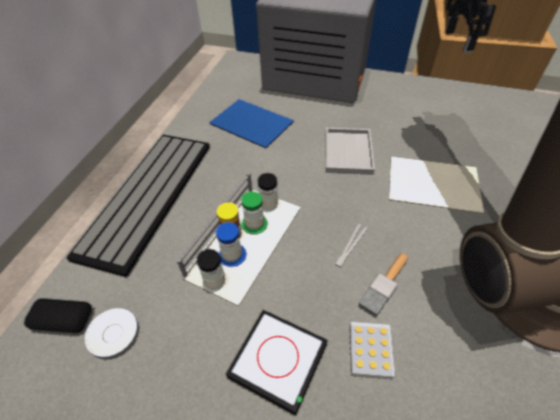

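The side tray is at about (180,177) in the scene view and (350,150) in the side view. The light plate ring is at (445,240) / (278,356). Green stands on the tray side and blue on the plate side, with yellow behind them.

```bash
cat > h.py <<'E'
import numpy as np, cv2, pickle
def ray(s,u,v):
    f=s["frame"].shape[0]/2/np.tan(np.radians(s["vfov"]/2))
    d=s["T"][:3,:3]@np.array([(u-s["cx"])/f,-(v-s["cy"])/f,-1]); return s["T"][:3,3],d/np.linalg.norm(d)
def plane(s,uv,z):
    o,d=ray(s,*uv); return o+d*(z-o[2])/d[2]
def tri(ss,uvs):
    A=np.zeros((3,3));b=np.zeros(3);R=[ray(s,*p) for s,p in zip(ss,uvs)]
    for o,d in R: M=np.eye(3)-np.outer(d,d);A+=M;b+=M@o
    p=np.linalg.solve(A,b); return p,[np.linalg.norm((np.eye(3)-np.outer(d,d))@(p-o)) for o,d in R]
C={"yellow":((22,150,100),(32,255,255)),"green":((50,120,40),(80,255,255)),"blue":((105,130,60),(125,255,255)),"black":((0,0,0),(180,255,45))}
def blobs(s,c,roi,amin=60):
    x0,y0,x1,y1=roi;h=cv2.cvtColor(s["frame"],cv2.COLOR_RGB2HSV)[y0:y1,x0:x1]
    if c=="red": m=cv2.inRange(h,(0,100,80),(8,255,255))|cv2.inRange(h,(170,100,80),(180,255,255))
    else: m=cv2.inRange(h,*map(np.array,C[c]))
    n,l,st,ce=cv2.connectedComponentsWithStats(m.astype(np.uint8))
    return [(ce[i]+[x0,y0],st[i][:4]+[x0,y0,0,0],st[i][4]) for i in range(1,n) if st[i][4]>=amin]
E
python3 - <<'E'
from h import *
np.set_printoptions(precision=4,suppress=True)
S=pickle.load(open("pics/scene0.pkl","rb"));D=pickle.load(open("pics/side0.pkl","rb"))
for c in C:
    print(c,[(a.round(1),b,n) for a,b,n in blobs(S,c,(190,180,390,310),40)],'|',[(a.round(1),b,n) for a,b,n in blobs(D,c,(180,165,310,300),40)])
for s,roi in((S,(400,215,490,270)),(D,(240,320,320,390))):
    x0,y0,x1,y1=roi
    for a,b,n in blobs(s,"red",roi,20): print("red",b,n,plane(s,(b[0]+b[2]/2-.5,b[1]+b[3]/2-.5),.022))
a=cv2.resize(S["frame"][150:310,120:390,::-1],None,fx=2.9,fy=2.9,interpolation=2)
cv2.imwrite("pics/c1.png",a)
b=cv2.resize(D["frame"][110:310,160:400,::-1],None,fx=3,fy=3,interpolation=2)
cv2.imwrite("pics/c2.png",b)
E
```

```text
yellow [(array([270.9, 228.9]), array([257, 217,  29,  25]), np.int32(578))] | [(array([227.2, 211.8]), array([217, 203,  21,  18]), np.int32(307))]
green [(array([259.6, 209.1]), array([247, 200,  26,  20]), np.int32(418)), (array([250.7, 252.4]), array([245, 246,  13,  12]), np.int32(78))] | [(array([251.6, 200.4]), array([242, 192,  20,  18]), np.int32(283)), (array([254.4, 228. ]), array([242, 220,  25,  14]), np.int32(110))]
blue [(array([308. , 228.8]), array([294, 218,  29,  23]), np.int32(544)), (array([321.9, 269.4]), array([319, 263,   6,  13]), np.int32(50)), (array([299.6, 274.9]), array([289, 266,  28,  15]), np.int32(140))] | [(array([227.3, 232.4]), array([217, 223,  22,  20]), np.int32(361)), (array([233.6, 259.3]), array([218, 248,  28,  18]), np.int32(139))]
black [(array([229.9, 199.7]), array([218, 191,  25,  18]), np.int32(366)), (array([347.7, 246.5]), array([333, 235,  30,  24]), np.int32(606))] | [(array([187. , 176.4]), array([180, 165,  18,  27]), np.int32(145)), (array([267. , 181.6]), array([259, 174,  17,  16]), np.int32(226)), (array([208.4, 260.4]), array([198, 250,  22,  22]), np.int32(360))]
red [423 230   7  15] 22 [0.4535 0.2337 0.022 ]
red [456 235  12  17] 33 [0.4457 0.2884 0.022 ]
```

View pics/c1.png

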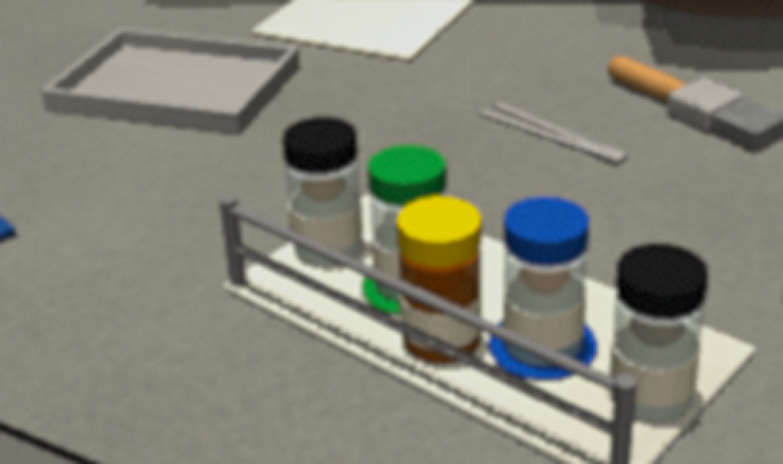

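View pics/c2.png

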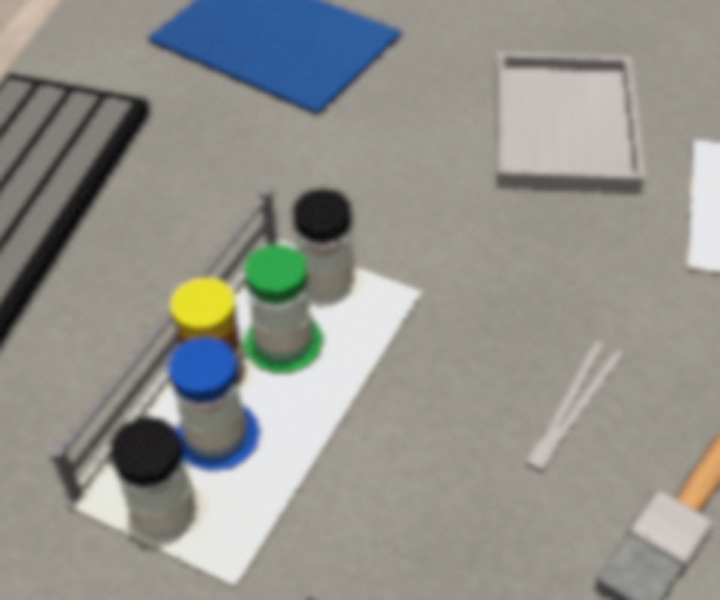

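```bash
python3 - <<'E'
from h import *
np.set_printoptions(precision=4,suppress=True)
S=pickle.load(open("pics/scene0.pkl","rb"));D=pickle.load(open("pics/side0.pkl","rb"))
P={"y":((270.9,228.9),(227.2,211.8)),"g":((259.6,209.1),(251.6,200.4)),"b":((308,228.8),(227.3,232.4)),"kl":((229.9,199.7),(267,181.6)),"kr":((347.7,246.5),(208.4,260.4))}
Q={}
for k,(a,b) in P.items(): p,e=tri((S,D),(a,b));Q[k]=p;print(k,p,np.array(e))
ax=Q["kl"][:2]-Q["kr"][:2];print("kk",np.linalg.norm(ax),"bg",np.linalg.norm(Q["b"]-Q["g"]), "yaw y-axis",np.degrees(np.arctan2(ax[1],ax[0])))
m=(Q["b"]+Q["g"])[:2]/2;print("fwd",np.linalg.norm(Q["y"][:2]-m),np.degrees(np.arctan2(*(Q["y"][:2]-m)[::-1])))
for s,roi in((S,(400,215,490,270)),(D,(240,320,320,390))):
    x0,y0,x1,y1=roi;f=s["frame"][y0:y1,x0:x1].astype(int)
    m=((f[:,:,0]-f[:,:,1:].max(2))>35).astype(np.uint8)
    pts=cv2.findNonZero(m);h=cv2.convexHull(pts);(c,axs,an)=cv2.fitEllipse(h)
    w=np.array([plane(s,(p[0][0]+x0,p[0][1]+y0),.022)[:2] for p in h],np.float32)
    print("ring",c,axs,plane(s,(c[0]+x0,c[1]+y0),.022),"hull circle",cv2.minEnclosingCircle(w))
T1=[(326.5,128.2),(370.7,128.2),(374,170.5),(326,170)]
T2=[(122,33),(298,47),(240,118),(45,92)]
for s,T in((D,T1),(S,[(a/2.9+120,b/2.9+150) for a,b in T2])):
    w=np.array([plane(s,p,.018)[:2] for p in T]);print(w.tolist(),w.mean(0),np.linalg.norm(w-np.roll(w,-1,0),axis=1))
E
```

```text
y [0.6254 0.032  0.0797] [0.0007 0.0007]
g [ 0.587  -0.0087  0.083 ] [0.0002 0.0002]
b [0.6044 0.0829 0.0825] [0.0009 0.0009]
kl [ 0.5749 -0.0736  0.0784] [0.0002 0.0002]
kr [0.6155 0.1489 0.0781] [0.0004 0.0004]
kk 0.2261480100284999 bg 0.09322939448470269 yaw y-axis -100.35490813808595
fwd 0.030137687848364774 -9.741385977241364
ring (44.86252975463867, 25.201637268066406) (23.4149169921875, 46.9072380065918) [0.4493 0.2631 0.022 ] hull circle ((0.4478772282600403, 0.2628607749938965), 0.03690832108259201)
ring (37.40874481201172, 36.45951461791992) (42.52015686035156, 43.13429260253906) [0.4498 0.2618 0.022 ] hull circle ((0.4502570629119873, 0.26058852672576904), 0.03624683618545532)
[[0.5029470134736472, -0.3705021434081208], [0.38658168623292993, -0.4027276670555634], [0.3552543084969031, -0.23784371199643273], [0.4688178729300897, -0.20784496486306114]] [ 0.4284 -0.3047] [0.1207 0.1678 0.1175 0.1662]
[[0.39648747426293585, -0.3877801195699895], [0.35600986133107404, -0.2406110118602497], [0.47691546991094724, -0.20910312983088641], [0.5075573907448466, -0.36631180680836506]] [ 0.4342 -0.301 ] [0.1526 0.1249 0.1602 0.1131]
```

Call:
step_arm --claw '[0.7, 0.7, 0.7, 0.7, 0.7, 0.7, 0.7, 0.7, 0.7, 0.7, 0.7, 0.7]' --pt "0 0 0" --pt "0 0 0" --pt "0 0 0" --pt "0 0 0" --pt "0 0 0" --pt "0 0 0" --pt "0 0 0" --pt "0 0 0" --pt "0.03 0.016 0" --pt "0.03 0.016 0" --pt "0.03 0.016 0" --pt "0.03 0.016 0" --turn '[-6.71, -6.71, -6.71, -6.71, -6.71, -6.71, -6.71, -6.71, 0, 0, 0, 0]' --grip_force 40

```text
t: 1.15
tcp_pos: [0.3172, -0.3622, 0.231]
orientation: [-3.141, -0.0, 1.396]
ft_force: [0.6, 0.4, 0.2]
gripper_width: 0.0599
grasp_force: 0.0
```

Call:
step_arm --claw '[0.7, 0.7, 0.7, 0.7, 0.7, 0.7, 0.7, 0.7, 0.7, 0.7, 0.7, 0.7]' --pt "0.035 0.019 0" --pt "0.035 0.019 0" --pt "0.035 0.019 0" --pt "0.035 0.019 0" --pt "0.035 0.019 0" --pt "0.035 0.019 0" --pt "0.035 0.019 0" --pt "0.035 0.019 0" --pt "0.035 0.019 0" --pt "0.035 0.019 0" --pt "0.03 0.012 0" --pt "0 0 0" --turn '[0, 0, 0, 0, 0, 0, 0, 0, 0, 0, 0, 0]'

```text
t: 2.15
tcp_pos: [0.584, -0.0194, 0.2298]
orientation: [-3.141, -0.002, 1.402]
ft_force: [-0.5, -0.3, -0.7]
gripper_width: 0.0601
grasp_force: 0.0
```

```bash
cat > go.py <<'E'
import sys,numpy as np
from rig import status
s=status.observe();t=np.array(list(map(float,sys.argv[1:4])));y=s["orientation"][2]
from scipy.spatial.transform import Rotation as R
print(s["t"],s["tcp_pos"].round(4),np.degrees(s["orientation"]).round(2),"vel",abs(s["joint_vel"]).max().round(4),"off",(R.from_euler("xyz",s["orientation"]).inv().apply(t-s["tcp_pos"])).round(4))
E
python3 go.py .5873 -.0083 .034
python3 - <<'E'
from h import *
from rig import viewer
s=viewer.snapshot("wrist");pickle.dump(s,open("pics/w1.pkl","wb"));cv2.imwrite("pics/w1.png",s["frame"][:,:,::-1])
E
python3 go.py .5873 -.0083 .034
```

```text
2.15 [ 0.584  -0.0194  0.2298] [-1.7994e+02 -9.0000e-02  8.0320e+01] vel 0.0649 off [0.0112 0.0016 0.1958]
2.2 [ 0.5826 -0.0215  0.23  ] [-179.9     0.     80.27] vel 0.0499 off [0.0139 0.0027 0.196 ]
```

View pics/w1.png

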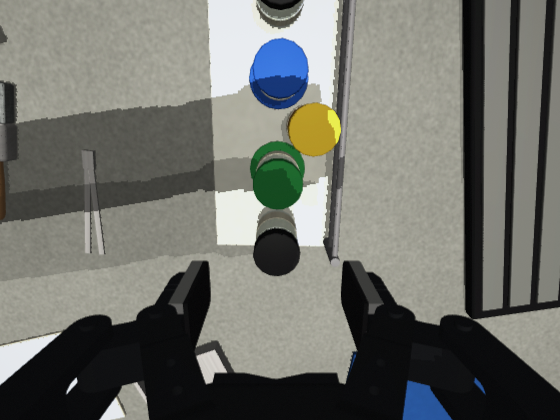

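Green lid is at (278,183), blue at (280,68) and yellow at (314,130). The row is vertical in the picture, so the closing axis is square to the rack. I'll cross-check the lid positions from this view.

```bash
python3 - <<'E'
from h import *
s=pickle.load(open("pics/w1.pkl","rb"));f=s["frame"].astype(int)
def circ(m):
    n,l,st,_=cv2.connectedComponentsWithStats(cv2.morphologyEx(m.astype(np.uint8),cv2.MORPH_OPEN,np.ones((5,5))))
    i=1+st[1:,4].argmax();c=cv2.findContours((l==i).astype(np.uint8),0,1)[0][0];return cv2.minEnclosingCircle(c)
h=cv2.cvtColor(s["frame"],cv2.COLOR_RGB2HSV);R=np.zeros(h.shape[:2],bool);R[30:280,230:345]=1
for n,lo,hi,z in(("y",(15,120,60),(35,255,255),.086),("g",(50,100,20),(80,255,255),.089),("b",(105,120,150),(125,255,255),.089)):
    Q=R.copy()
    if n=="g": Q[:158]=0
    c,r=circ((cv2.inRange(h,lo,hi)>0)&Q);print(n,c,r,plane(s,c,z).round(4))
E
```

```text
y (314.0, 128.91891479492188) 26.96766471862793 [0.6239 0.032  0.086 ]
g (273.9420471191406, 179.12132263183594) 30.45602035522461 [ 0.5845 -0.0032  0.089 ]
b (278.116943359375, 68.08277130126953) 30.538312911987305 [0.6024 0.0823 0.089 ]
```

Call:
step_arm --claw '[0.7, 0.7, 0.7, 0.7, 0.7, 0.7]' --pt "0.014 0.003 0.02" --pt "0 0 0.02" --pt "0 0 0.02" --pt "0 0 0.02" --pt "0 0 0" --pt "0 0 0" --turn '[0, 0, 0, 0, 0, 0]'

```text
t: 2.7
tcp_pos: [0.5856, -0.0116, 0.1507]
orientation: [-3.139, 0.001, 1.396]
ft_force: [0.6, -0.7, 0.6]
gripper_width: 0.0596
grasp_force: 0.0
```

```bash
python3 go.py .5873 -.0083 .034
```

```text
2.7 [ 0.5856 -0.0116  0.1507] [-1.7985e+02  3.0000e-02  7.9970e+01] vel 0.0535 off [0.0036 0.0014 0.1166]
```

Call:
step_arm --claw '[0.7, 0.7, 0.7, 0.7, 0.7, 0.7, 0.7, 0.7, 0.7, 0.7]' --pt "0.003 0.001 0.02" --pt "0 0 0.02" --pt "0 0 0.018" --pt "0 0 0.018" --pt "0 0 0.015" --pt "0 0 0.015" --pt "0 0 0.01" --pt "0 0 0" --pt "0 0 0" --pt "0 0 0" --turn '[0, 0, 0, 0, 0, 0, 0, 0, 0, 0]'

```text
t: 3.53
tcp_pos: [0.5893, -0.0083, 0.0368]
orientation: [3.14, -0.0, 1.396]
ft_force: [-0.1, 1.0, 0.4]
gripper_width: 0.0599
grasp_force: 0.0
```

```bash
python3 go.py .5868 -.0083 .034
```

```text
3.5333 [ 0.5893 -0.0083  0.0368] [ 1.7989e+02 -2.0000e-02  8.0010e+01] vel 0.0038 off [-0.0005 -0.0025  0.0028]
```

Call:
step_arm --claw '[0.7, 0.45, 0.3, 0.3, 0.3, 0.3, 0.3, 0.3, 0.3]' --pt "0 -0.002 0.002" --pt "0 0 0" --pt "0 0 0" --pt "0 0 0" --pt "0 0 0" --pt "0 0 0" --pt "0 0 0" --pt "0 0 -0.005" --pt "0 0 -0.01" --turn '[0, 0, 0, 0, 0, 0, 0, 0, 0]' --grip_force 40

```text
t: 4.28
tcp_pos: [0.5852, -0.0076, 0.0472]
orientation: [-3.138, 0.0, 1.397]
ft_force: [-0.4, 0.6, -3.1]
gripper_width: 0.0429
grasp_force: 40.8
```

Call:
step_arm --claw '[0.3, 0.3, 0.3, 0.3, 0.3, 0.3, 0.3, 0.3, 0.3, 0.3, 0.3, 0.3]' --pt "0 0 -0.018" --pt "0 0 -0.022" --pt "0 0 -0.025" --pt "0 0 -0.025" --pt "0 0 -0.02" --pt "-0.008 -0.002 -0.01" --pt "-0.016 -0.004 0" --pt "-0.024 -0.006 0" --pt "-0.026 -0.007 0" --pt "-0.026 -0.007 0" --pt "-0.026 -0.007 0" --pt "-0.026 -0.007 0" --turn '[0, 0, 0, 0, 0, 0, 0, 0, 0, 0, 0, 0]'

```text
t: 5.28
tcp_pos: [0.5193, -0.1517, 0.1679]
orientation: [-3.14, 0.0, 1.397]
ft_force: [0.0, 0.0, -0.5]
gripper_width: 0.0431
grasp_force: 40.9
```

Call:
step_arm --claw '[0.3, 0.3, 0.3, 0.3, 0.3, 0.3, 0.3, 0.3, 0.3, 0.3, 0.3, 0.3]' --pt "-0.026 -0.007 0" --pt "-0.026 -0.007 0" --pt "-0.026 -0.007 0" --pt "-0.026 -0.007 0" --pt "-0.026 -0.007 0" --pt "-0.026 -0.007 0" --pt "-0.022 -0.005 0" --pt "-0.012 -0.003 0" --pt "-0.006 0 0" --pt "0 0 0.01" --pt "0 0 0.015" --pt "0 0 0.015" --turn '[0, 0, 0, 0, 0, 0, 0, 0, 0, 0, 0, 0]'

```text
t: 6.28
tcp_pos: [0.4381, -0.334, 0.1274]
orientation: [3.141, -0.0, 1.398]
ft_force: [-0.2, -0.4, -2.2]
gripper_width: 0.0435
grasp_force: 40.9
```

```bash
python3 go.py .4376 -.3353 .032
python3 - <<'E'
from h import *
from rig import viewer
for n in("side",):
    s=viewer.snapshot(n);pickle.dump(s,open("pics/s1.pkl","wb"));cv2.imwrite("pics/s1.png",cv2.resize(s["frame"][60:260,200:440,::-1],None,fx=3,fy=3))
E
python3 go.py .4376 -.3353 .032
```

```text
6.2833 [ 0.4381 -0.334   0.1274] [ 1.7997e+02 -2.0000e-02  8.0070e+01] vel 0.3899 off [-0.0014 -0.0003  0.0954]
6.3333 [ 0.4367 -0.3328  0.1238] [-1.7977e+02 -1.6000e-01  8.0090e+01] vel 0.0711 off [-0.0026  0.0016  0.0918]
```

View pics/s1.png

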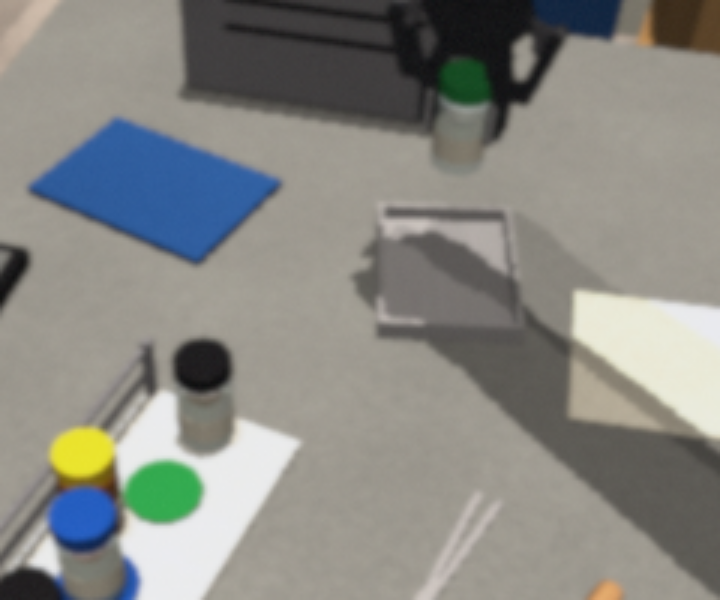

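The green jar hangs upright over the tray, with its lid at crop (465,80). Yellow, blue and the black jars look undisturbed. Lowering it.

Call:
step_arm --claw '[0.3, 0.3, 0.3, 0.3, 0.3, 0.3, 0.3, 0.3, 0.3, 0.3, 0.3, 0.3]' --pt "-0.002 0.001 0.016" --pt "0 0 0.018" --pt "0 0 0.018" --pt "0 0 0.014" --pt "0 0 0.01" --pt "0 0 0.006" --pt "0 0 0" --pt "0 0 0" --pt "0 0 0.003" --pt "0 0 0.003" --pt "0 0 0" --pt "0 0 0" --turn '[0, 0, 0, 0, 0, 0, 0, 0, 0, 0, 0, 0]'

```text
t: 7.33
tcp_pos: [0.4382, -0.3371, 0.0405]
orientation: [3.141, 0.0, 1.397]
ft_force: [-0.2, -0.1, -1.6]
gripper_width: 0.0432
grasp_force: 41.1
```

```bash
python3 go.py .4376 -.3353 .031
```

```text
7.3333 [ 0.4382 -0.3371  0.0405] [1.7999e+02 1.0000e-02 8.0020e+01] vel 0.0018 off [ 0.0017 -0.0009  0.0095]
```

Call:
step_arm --claw '[0.3, 0.3, 0.3, 0.3, 0.3, 0.3]' --pt "0 0 0.003" --pt "0 0 0.003" --pt "0 0 0.002" --pt "0 0 0.001" --pt "0 0 0" --pt "0 0 0" --turn '[0, 0, 0, 0, 0, 0]'

```text
t: 7.83
tcp_pos: [0.4381, -0.337, 0.0312]
orientation: [-3.141, -0.0, 1.397]
ft_force: [-0.5, -0.3, -2.6]
gripper_width: 0.0431
grasp_force: 41.1
```

Call:
step_arm --claw '[0.3, 0.3, 0.3, 0.3]' --pt "0 0 0.001" --pt "0 0 0.001" --pt "0 0 0" --pt "0 0 0" --turn '[0, 0, 0, 0]'

```text
t: 8.17
tcp_pos: [0.4384, -0.3372, 0.0301]
orientation: [3.141, 0.001, 1.397]
ft_force: [-1.6, 1.5, 6.0]
gripper_width: 0.0429
grasp_force: 41.7
```

Call:
step_arm --claw '[0.4, 0.5, 0.6, 0.7, 0.7, 0.7, 0.7, 0.7, 0.7, 0.7, 0.7, 0.7]' --pt "0 0 0" --pt "0 0 0" --pt "0 0 0" --pt "0 0 0" --pt "0 0 -0.01" --pt "0 0 -0.02" --pt "0 0 -0.025" --pt "0 0 -0.025" --pt "0 0 -0.025" --pt "0 0 -0.02" --pt "0.01 0.002 -0.01" --pt "0.02 0.004 0" --turn '[0, 0, 0, 0, 0, 0, 0, 0, 0, 0, 0, 0]'

```text
t: 9.17
tcp_pos: [0.4503, -0.3099, 0.1674]
orientation: [3.137, 0.002, 1.394]
ft_force: [1.1, -0.1, 0.6]
gripper_width: 0.0596
grasp_force: 0.0
```

```bash
python3 go.py .6040 .0828 .165
```

```text
9.1667 [ 0.4503 -0.3099  0.1674] [1.7975e+02 1.4000e-01 7.9870e+01] vel 0.4658 off [0.4136 0.0822 0.0018]
```

Call:
step_arm --claw '[0.7, 0.7, 0.7, 0.7, 0.7, 0.7, 0.7, 0.7, 0.7, 0.7, 0.7, 0.7]' --pt "0.03 0.006 0" --pt "0.036 0.007 0" --pt "0.036 0.007 0" --pt "0.036 0.007 0" --pt "0.036 0.007 0" --pt "0.036 0.007 0" --pt "0.036 0.007 0" --pt "0.036 0.007 0" --pt "0.036 0.007 0" --pt "0.036 0.007 0" --pt "0.03 0.006 0" --pt "0.015 0.003 0" --turn '[0, 0, 0, 0, 0, 0, 0, 0, 0, 0, 0, 0]'

```text
t: 10.17
tcp_pos: [0.5956, 0.075, 0.1637]
orientation: [-3.141, -0.001, 1.4]
ft_force: [0.2, -0.1, 0.6]
gripper_width: 0.0602
grasp_force: 0.0
```

Call:
step_arm --claw '[0.7, 0.7, 0.7, 0.7]' --pt "0.006 0.002 0" --pt "0 0 0.01" --pt "0 0 0.01" --pt "0 0 0" --turn '[0, 0, 0, 0]'

```text
t: 10.5
tcp_pos: [0.5965, 0.075, 0.1414]
orientation: [-3.138, 0.002, 1.395]
ft_force: [-0.6, -0.0, -0.1]
gripper_width: 0.0596
grasp_force: 0.0
```

```bash
python3 - <<'E'
from h import *
from rig import viewer
s=viewer.snapshot("side");pickle.dump(s,open("pics/s2.pkl","wb"));cv2.imwrite("pics/s2.png",cv2.resize(s["frame"][90:290,180:420,::-1],None,fx=3,fy=3))
S=viewer.snapshot("scene");pickle.dump(S,open("pics/c3.pkl","wb"))
for b in blobs(s,"green",(310,90,400,180),40):print(b)
for b in blobs(S,"green",(120,100,230,190),40):print(b)
E
python3 go.py .6040 .0828 .0345
```

```text
(array([350.65408805, 120.41509434]), array([343, 115,  16,  12]), np.int32(159))
(array([162.68888889, 144.58888889]), array([154, 142,  18,   7]), np.int32(90))
10.6 [0.5972 0.075  0.1433] [-1.7988e+02  5.0000e-02  7.9910e+01] vel 0.0278 off [0.0089 0.0056 0.1088]
```

View pics/s2.png

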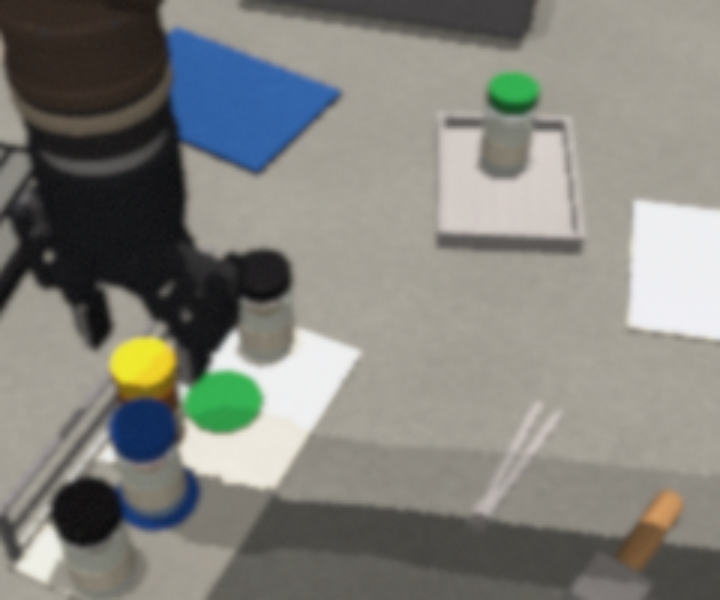

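The green jar stands upright in the tray, with its lid at crop (513,92), well inside the walls. The gripper is just short of the blue jar, so I'll correct and descend.

Call:
step_arm --claw '[0.7, 0.7, 0.7, 0.7, 0.7, 0.7, 0.7, 0.7, 0.7, 0.7, 0.7, 0.7]' --pt "0.008 0.005 0" --pt "0 0 0.01" --pt "0 0 0.016" --pt "0 0 0.016" --pt "0 0 0.016" --pt "0 0 0.016" --pt "0 0 0.012" --pt "0 0 0.01" --pt "0 0 0.008" --pt "0 0 0" --pt "0 0 0" --pt "0 0 0" --turn '[0, 0, 0, 0, 0, 0, 0, 0, 0, 0, 0, 0]'

```text
t: 11.6
tcp_pos: [0.6051, 0.0836, 0.0411]
orientation: [3.14, -0.0, 1.397]
ft_force: [-0.2, 0.8, -0.2]
gripper_width: 0.0594
grasp_force: 0.0
```

```bash
python3 go.py .6040 .0828 .0345
python3 - <<'E'
from h import *
s=pickle.load(open("pics/s2.pkl","rb"));S=pickle.load(open("pics/c3.pkl","rb"))
print("green lid",tri((s,S),((350.65,120.4),(162.7,144.6))))
b=blobs(s,"green",(235,205,280,245),40)[0];print("coaster",b,plane(s,(b[1][0]+b[1][2]/2-.5,b[1][1]+b[1][3]/2-.5),.009))
E
```

```text
11.6 [0.6051 0.0836 0.0411] [ 1.7993e+02 -2.0000e-02  8.0020e+01] vel 0.0065 off [-0.001  -0.001   0.0066]
green lid (array([ 0.43800989, -0.33607316,  0.08264874]), [np.float64(0.0016170529684390433), np.float64(0.0016170529684389886)])
coaster (array([253.92432432, 223.21081081]), array([242, 214,  25,  19]), np.int32(370)) [ 0.58723703 -0.00820313  0.009     ]
```

Call:
step_arm --claw '[0.7, 0.7, 0.7, 0.45, 0.3, 0.3, 0.3, 0.3, 0.3, 0.3, 0.3, 0.3]' --pt "-0.001 -0.001 0.006" --pt "0 0 0" --pt "0 0 0" --pt "0 0 0" --pt "0 0 0" --pt "0 0 0" --pt "0 0 0" --pt "0 0 0" --pt "0 0 -0.005" --pt "0 0 -0.01" --pt "0 0 -0.02" --pt "0 0 -0.025" --turn '[0, 0, 0, 0, 0, 0, 0, 0, 0, 0, 0, 0]' --grip_force 40

```text
t: 12.6
tcp_pos: [0.6018, 0.0826, 0.0935]
orientation: [-3.137, 0.001, 1.397]
ft_force: [0.4, -0.3, -1.8]
gripper_width: 0.043
grasp_force: 40.9
```

```bash
python3 go.py .4244 -.2707 .165
```

```text
12.6 [0.6018 0.0826 0.0935] [-1.7976e+02  7.0000e-02  8.0030e+01] vel 0.6399 off [-0.3787 -0.1138 -0.0705]
```

Call:
step_arm --claw '[0.3, 0.3, 0.3, 0.3, 0.3, 0.3, 0.3, 0.3, 0.3, 0.3, 0.3, 0.3]' --pt "0 0 -0.025" --pt "0 0 -0.025" --pt "0 0 -0.015" --pt "-0.01 -0.003 -0.005" --pt "-0.02 -0.006 0" --pt "-0.028 -0.0085 0" --pt "-0.03 -0.009 0" --pt "-0.03 -0.009 0" --pt "-0.03 -0.009 0" --pt "-0.03 -0.009 0" --pt "-0.03 -0.009 0" --pt "-0.03 -0.009 0" --turn '[0, 0, 0, 0, 0, 0, 0, 0, 0, 0, 0, 0]'

```text
t: 13.6
tcp_pos: [0.4897, -0.1406, 0.1636]
orientation: [-3.14, 0.0, 1.397]
ft_force: [0.5, -1.3, -2.1]
gripper_width: 0.0431
grasp_force: 41.0
```

Call:
step_arm --claw '[0.3, 0.3, 0.3, 0.3, 0.3, 0.3, 0.3, 0.3, 0.3, 0.3, 0.3, 0.3]' --pt "-0.03 -0.009 0" --pt "-0.03 -0.009 0" --pt "-0.03 -0.009 0" --pt "-0.025 -0.008 0" --pt "-0.018 -0.006 0" --pt "-0.008 -0.002 0" --pt "0 0 0.01" --pt "0 0 0.015" --pt "0 0 0.015" --pt "0 0 0" --pt "0 0 0" --pt "0 0 0" --turn '[0, 0, 0, 0, 0, 0, 0, 0, 0, 0, 0, 0]'

```text
t: 14.6
tcp_pos: [0.4252, -0.2701, 0.1245]
orientation: [-3.141, -0.0, 1.398]
ft_force: [0.8, -0.9, -1.6]
gripper_width: 0.0432
grasp_force: 41.1
```

```bash
python3 go.py .4244 -.2707 .0305
```

```text
14.6 [ 0.4252 -0.2701  0.1245] [-1.7999e+02 -1.0000e-02  8.0080e+01] vel 0.0192 off [-0.0008 -0.0007  0.094 ]
```

Call:
step_arm --claw '[0.3, 0.3, 0.3, 0.3, 0.3, 0.3, 0.3, 0.3, 0.3, 0.3, 0.3]' --pt "0 -0.001 0.012" --pt "0 0 0.018" --pt "0 0 0.018" --pt "0 0 0.016" --pt "0 0 0.012" --pt "0 0 0.008" --pt "0 0 0.004" --pt "0 0 0.002" --pt "0 0 0" --pt "0 0 0" --pt "0 0 0" --turn '[0, 0, 0, 0, 0, 0, 0, 0, 0, 0, 0]'

```text
t: 15.52
tcp_pos: [0.4245, -0.2708, 0.0351]
orientation: [3.14, 0.001, 1.397]
ft_force: [-0.9, -0.8, -2.0]
gripper_width: 0.0433
grasp_force: 41.1
```

Call:
step_arm --claw '[0.3, 0.3, 0.3, 0.3, 0.3, 0.3]' --pt "0 0 0.0015" --pt "0 0 0.0015" --pt "0 0 0.0005" --pt "0 0 0" --pt "0 0 0" --pt "0 0 0" --turn '[0, 0, 0, 0, 0, 0]'

```text
t: 16.02
tcp_pos: [0.424, -0.2706, 0.0308]
orientation: [3.142, -0.0, 1.397]
ft_force: [0.3, -0.6, -2.1]
gripper_width: 0.0432
grasp_force: 41.3
```

Call:
step_arm --claw '[0.3, 0.3, 0.3, 0.3]' --pt "0 0 0.001" --pt "0 0 0.0005" --pt "0 0 0" --pt "0 0 0" --turn '[0, 0, 0, 0]'

```text
t: 16.35
tcp_pos: [0.424, -0.2706, 0.0307]
orientation: [3.141, 0.0, 1.397]
ft_force: [-3.4, 1.7, 10.9]
gripper_width: 0.0436
grasp_force: 42.3
```

Call:
step_arm --claw '[0.4, 0.5, 0.6, 0.7, 0.7, 0.7, 0.7, 0.7, 0.7, 0.7, 0.7, 0.7]' --pt "0 0 0" --pt "0 0 0" --pt "0 0 0" --pt "0 0 0" --pt "0 0 -0.01" --pt "0 0 -0.02" --pt "0 0 -0.025" --pt "0 0 -0.025" --pt "0 0 -0.025" --pt "0 0 -0.025" --pt "0 0 -0.01" --pt "0 0 0" --turn '[0, 0, 0, 0, 0, 0, 0, 0, 0, 6, 7, 7]'

```text
t: 17.35
tcp_pos: [0.4254, -0.2715, 0.1733]
orientation: [3.136, 0.0, 1.042]
ft_force: [1.1, 0.7, -0.6]
gripper_width: 0.0599
grasp_force: 0.0
```

Call:
step_arm --claw '[0.7, 0.7, 0.7, 0.7, 0.7, 0.7, 0.7, 0.7, 0.7, 0.7, 0.7, 0.7]' --pt "0 0 0" --pt "0 0 0" --pt "0 0 0" --pt "0 0 0" --pt "0 0 0" --pt "0 0 0" --pt "0 0 0" --pt "0 0 0" --pt "0 0 0" --pt "0 0 0" --pt "0 0 0" --pt "0 0 0" --turn '[7, 7, 7, 7, 7, 7, 7, 7, 7, 7, 0, 0]'

```text
t: 18.35
tcp_pos: [0.424, -0.2706, 0.1697]
orientation: [3.141, -0.0, -0.171]
ft_force: [-0.7, 0.7, 0.2]
gripper_width: 0.0599
grasp_force: 0.0
```

```bash
python3 go.py .6250 .0321 .165
```

```text
18.35 [ 0.424  -0.2706  0.1697] [ 1.7999e+02 -2.0000e-02 -9.7800e+00] vel 0.0108 off [ 0.1466 -0.3324  0.0047]
```

Call:
step_arm --claw '[0.7, 0.7, 0.7, 0.7, 0.7, 0.7, 0.7, 0.7, 0.7, 0.7, 0.7, 0.7]' --pt "0.008 -0.018 0" --pt "0.015 -0.034 0" --pt "0.015 -0.034 0" --pt "0.015 -0.034 0" --pt "0.015 -0.034 0" --pt "0.015 -0.034 0" --pt "0.015 -0.034 0" --pt "0.015 -0.034 0" --pt "0.014 -0.032 0" --pt "0.012 -0.028 0" --pt "0.007 -0.016 0" --pt "0 0 0" --turn '[0, 0, 0, 0, 0, 0, 0, 0, 0, 0, 0, 0]'

```text
t: 19.35
tcp_pos: [0.6139, -0.0272, 0.1718]
orientation: [-3.092, 0.0, -0.065]
ft_force: [0.0, -0.4, -0.7]
gripper_width: 0.0598
grasp_force: 0.0
```

Call:
step_arm --claw '[0.7, 0.7, 0.7, 0.7]' --pt "0 0 0.01" --pt "0 0 0.01" --pt "0 0 0" --pt "0 0 0" --turn '[0, 0, 0, 0]'

```text
t: 19.68
tcp_pos: [0.6114, -0.0284, 0.1509]
orientation: [-3.092, 0.003, -0.07]
ft_force: [1.0, -0.5, -0.7]
gripper_width: 0.0599
grasp_force: 0.0
```

```bash
python3 - <<'E'
from h import *
from rig import viewer
s=viewer.snapshot("side");cv2.imwrite("pics/s3.png",cv2.resize(s["frame"][90:290,180:420,::-1],None,fx=3,fy=3))
S=viewer.snapshot("scene")
for c in("green","blue"):
  a=blobs(s,c,(320,100,380,170),40);b=blobs(S,c,(120,100,230,190),30)
  print(c,tri((s,S),(a[0][0],b[0][0])) if a and b else (a,b))
E
python3 go.py .6250 .0321 .0315
```

```text
green (array([ 0.43803407, -0.3364847 ,  0.08236761]), [np.float64(0.0016650034590668663), np.float64(0.0016650034590667655)])
blue (array([ 0.42440764, -0.26811224,  0.08305395]), [np.float64(0.001121481602845385), np.float64(0.0011214816028453417)])
19.7833 [ 0.6123 -0.0283  0.1522] [-1.7716e+02  4.0000e-02 -3.9900e+00] vel 0.0143 off [ 0.0085 -0.0551  0.1235]
```

View pics/s3.png

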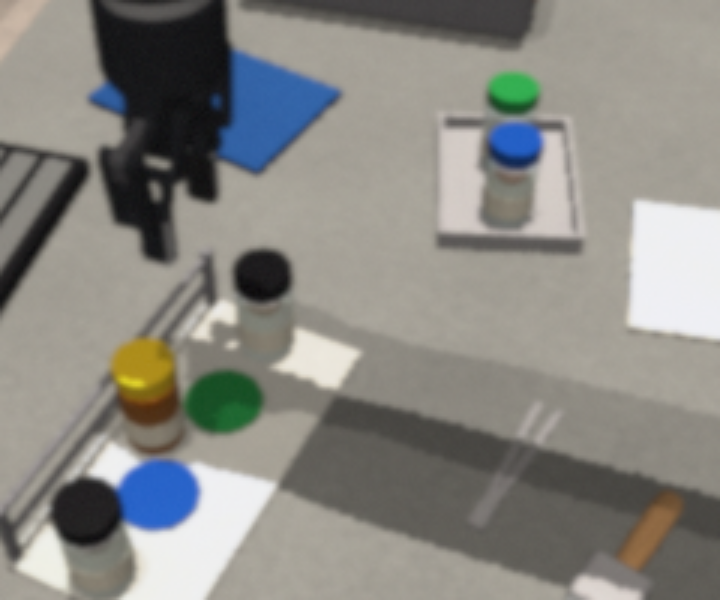

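Both jars stand upright in the tray, lids at crop (513,90) and (515,140). The arm stopped short of yellow and is tilted, so I'll check the joints.

```bash
python3 -c "
from rig import status;s=status.observe();print(s['joints'].round(3),s['tcp_pos'],s['orientation'],s['ft_force'])"
```

```text
[-0.07   0.302  0.007  1.276  0.05   3.141] [ 0.61231327 -0.02826086  0.15215627] [-3.09208791e+00  7.29953456e-04 -6.95812348e-02] [-0.28330404 -0.36165444 -0.0757341 ]
```

Call:
step_arm --claw '[0.7, 0.7, 0.7, 0.7, 0.7, 0.7, 0.7, 0.7, 0.7, 0.7, 0.7, 0.7]' --pt "0 0 0" --pt "0 0 0" --pt "0 0 0" --pt "0 0 0" --pt "0 0 0" --pt "0 0 0" --pt "0 0 0" --pt "0 0 0" --pt "0 0 0" --pt "0 0 0" --pt "0 0 0" --pt "0 0 0" --turn '[-7, -7, -7, -7, -7, -7, -7, -7, -7, -7, -7, -7]'

```text
t: 20.78
tcp_pos: [0.6129, -0.028, 0.1528]
orientation: [-3.137, -0.049, 1.403]
ft_force: [-0.3, -0.2, -0.2]
gripper_width: 0.0597
grasp_force: 0.0
```

```bash
python3 go.py .6250 .0321 .165
```

```text
20.7833 [ 0.6129 -0.028   0.1528] [-179.75   -2.83   80.38] vel 1.4529 off [ 0.0619  0.0019 -0.0092]
```

Call:
step_arm --claw '[0.7, 0.7, 0.7, 0.7, 0.7, 0.7, 0.7, 0.7, 0.7, 0.7, 0.7, 0.7]' --pt "0 0 0" --pt "0 0 0" --pt "0 0 0" --pt "0 0 0" --pt "0 0 0" --pt "0 0 0" --pt "0 0 0" --pt "0 0 0" --pt "0 0 0" --pt "0 0 0" --pt "0 0 0" --pt "0 0 0" --turn '[-7, -7, -7, -7, -7, -7, -7, -7, -7, -7, -7, -7]'

```text
t: 21.78
tcp_pos: [0.6129, -0.028, 0.1527]
orientation: [3.093, -0.01, 2.869]
ft_force: [-0.3, 0.3, -0.1]
gripper_width: 0.0599
grasp_force: 0.0
```

Call:
step_arm --claw '[0.7, 0.7, 0.7, 0.7]' --pt "0 0 0" --pt "0 0 0" --pt "0 0 0" --pt "0 0 0" --turn '[-6, 0, 0, 0]'

```text
t: 22.12
tcp_pos: [0.6129, -0.0279, 0.1525]
orientation: [3.092, -0.005, 2.965]
ft_force: [0.1, 0.2, -0.1]
gripper_width: 0.0599
grasp_force: 0.0
```

```bash
python3 go.py .6250 .0321 .165
```

```text
22.1167 [ 0.6129 -0.0279  0.1525] [177.18  -0.3  169.9 ] vel 0.0101 off [-0.0013  0.0617 -0.0095]
```

Call:
step_arm --claw '[0.75, 0.75, 0.75, 0.75, 0.75, 0.75, 0.75]' --pt "-0.001 0.012 -0.004" --pt "0 0.02 -0.005" --pt "0 0.018 0" --pt "0 0.011 0" --pt "0 0 0" --pt "0 0 0" --pt "0 0 0" --turn '[0, 0, 0, 0, 0, 0, 0]'

```text
t: 22.7
tcp_pos: [0.6241, 0.0315, 0.1639]
orientation: [3.093, -0.006, 2.968]
ft_force: [-0.4, 0.9, 0.2]
gripper_width: 0.0642
grasp_force: 0.0
```

```bash
python3 go.py .6250 .0321 .0325
```

```text
22.7 [0.6241 0.0315 0.1639] [177.2   -0.35 170.05] vel 0.011 off [-0.0015 -0.0057  0.1313]
```

Call:
step_arm --claw '[0.75, 0.75, 0.75, 0.75, 0.75, 0.75, 0.75, 0.75, 0.75, 0.75, 0.75, 0.75]' --pt "-0.001 -0.001 0.012" --pt "0 -0.001 0.018" --pt "0 -0.001 0.018" --pt "0 -0.001 0.018" --pt "0 -0.001 0.018" --pt "0 -0.001 0.016" --pt "0 0 0.014" --pt "0 0 0.01" --pt "0 0 0.006" --pt "0 0 0" --pt "0 0 0" --pt "0 0 0" --turn '[0, 0, 0, 0, 0, 0, 0, 0, 0, 0, 0, 0]'

```text
t: 23.7
tcp_pos: [0.6253, 0.0319, 0.0348]
orientation: [3.092, -0.004, 2.968]
ft_force: [0.4, -0.4, 0.3]
gripper_width: 0.064
grasp_force: 0.0
```

```bash
python3 go.py .6250 .0321 .0325
python3 - <<'E'
from h import *
from rig import viewer
s=viewer.snapshot("scene");cv2.imwrite("pics/s4.png",cv2.resize(s["frame"][150:310,180:420,::-1],None,fx=3,fy=3))
E
```

```text
23.7 [0.6253 0.0319 0.0348] [177.16  -0.25 170.05] vel 0.0055 off [0.0003 0.     0.0023]
```

View pics/s4.png

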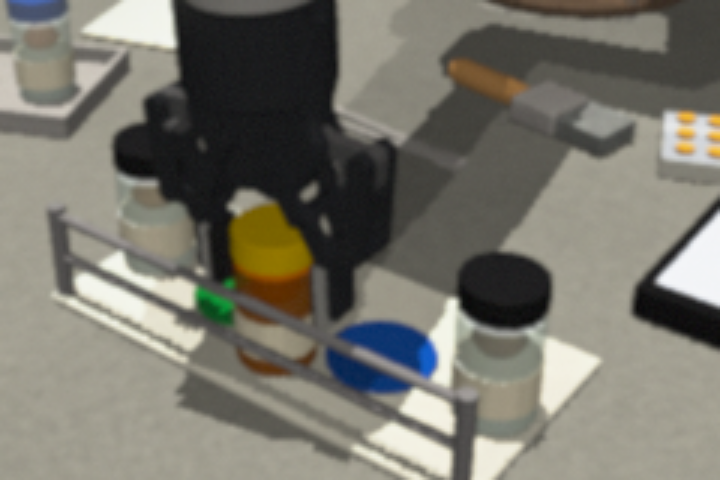

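The fingers straddle the yellow jar at crop (272,290), clear of the rails. Gripping and lifting.

Call:
step_arm --claw '[0.65, 0.55, 0.45, 0.3, 0.3, 0.3, 0.3, 0.3, 0.3, 0.3, 0.3, 0.3]' --pt "0 0 0.001" --pt "0 0 0" --pt "0 0 0" --pt "0 0 0" --pt "0 0 0" --pt "0 0 0" --pt "0 0 0" --pt "0 0.0002 -0.004" --pt "0 0.0004 -0.008" --pt "0 0.001 -0.016" --pt "0 0.001 -0.022" --pt "0 0.001 -0.022" --turn '[0, 0, 0, 0, 0, 0, 0, 0, 0, 0, 0, 0]' --grip_force 40

```text
t: 24.75
tcp_pos: [0.6243, 0.0323, 0.1053]
orientation: [3.092, -0.008, 2.968]
ft_force: [-0.1, -0.1, -1.2]
gripper_width: 0.0435
grasp_force: 40.4
```

Call:
step_arm --claw '[0.3, 0.3, 0.3, 0.3, 0.3]' --pt "0 0.001 -0.022" --pt "0 0.001 -0.022" --pt "0 0.0005 -0.01" --pt "0 0 0" --pt "0 0 0" --turn '[0, 0, 0, 0, 0]'

```text
t: 25.17
tcp_pos: [0.6255, 0.0319, 0.1589]
orientation: [3.092, -0.005, 2.968]
ft_force: [-0.4, -0.3, -2.4]
gripper_width: 0.0433
grasp_force: 40.5
```

```bash
python3 go.py .4496 .2620 .16
python3 - <<'E'
from h import *
from rig import viewer
s=viewer.snapshot("scene");cv2.imwrite("pics/s5.png",cv2.resize(s["frame"][110:310,180:420,::-1],None,fx=3,fy=3))
E
```

```text
25.1667 [0.6255 0.0319 0.1589] [177.17  -0.3  170.07] vel 0.0357 off [0.2129 0.196  0.0097]
```

View pics/s5.png

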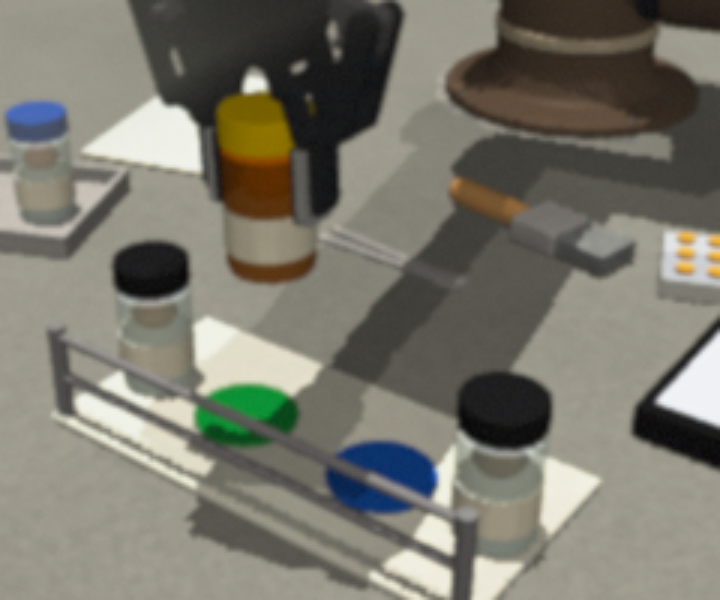

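The yellow jar is held, leaning about 3° with the tool, and clear of the rails. Carrying it to the light plate.

Call:
step_arm --claw '[0.3, 0.3, 0.3, 0.3, 0.3, 0.3, 0.3, 0.3, 0.3, 0.3, 0.3, 0.3]' --pt "0.01 0.01 0.001" --pt "0.018 0.016 0.001" --pt "0.021 0.019 0.001" --pt "0.021 0.019 0.001" --pt "0.021 0.019 0.001" --pt "0.021 0.019 0.001" --pt "0.021 0.019 0.001" --pt "0.021 0.019 0.001" --pt "0.021 0.019 0.001" --pt "0.021 0.019 0.001" --pt "0.013 0.012 0" --pt "0.004 0.005 0" --turn '[0, 0, 0, 0, 0, 0, 0, 0, 0, 0, 0, 0]'

```text
t: 26.22
tcp_pos: [0.4461, 0.2625, 0.1585]
orientation: [3.093, -0.009, 2.971]
ft_force: [0.5, 0.0, -2.5]
gripper_width: 0.0431
grasp_force: 40.5
```

Call:
step_arm --claw '[0.3, 0.3, 0.3, 0.3, 0.3, 0.3]' --pt "0 0 0.01" --pt "0 0 0.015" --pt "0 0 0.015" --pt "0 0 0" --pt "0 0 0" --pt "0 0 0" --turn '[0, 0, 0, 0, 0, 0]'

```text
t: 26.72
tcp_pos: [0.4496, 0.2624, 0.1198]
orientation: [3.093, -0.006, 2.967]
ft_force: [-0.2, 0.5, -0.6]
gripper_width: 0.0436
grasp_force: 40.6
```

```bash
python3 go.py .4496 .2608 .052
```

```text
26.7167 [0.4496 0.2624 0.1198] [177.2   -0.34 170.01] vel 0.019 off [-0.0007 -0.0049  0.0677]
```

Call:
step_arm --claw '[0.3, 0.3, 0.3, 0.3, 0.3, 0.3, 0.3, 0.3, 0.3, 0.3]' --pt "-0.001 -0.001 0.01" --pt "0 -0.001 0.015" --pt "0 -0.001 0.015" --pt "0 -0.001 0.012" --pt "0 -0.001 0.008" --pt "0 0 0.005" --pt "0 0 0.003" --pt "0 0 0" --pt "0 0 0" --pt "0 0 0" --turn '[0, 0, 0, 0, 0, 0, 0, 0, 0, 0]'

```text
t: 27.55
tcp_pos: [0.4502, 0.2615, 0.0525]
orientation: [3.092, -0.005, 2.968]
ft_force: [0.0, -0.4, -1.7]
gripper_width: 0.0435
grasp_force: 40.6
```

```bash
python3 go.py .4496 .2608 .050
```

```text
27.55 [0.4502 0.2615 0.0525] [177.13  -0.27 170.07] vel 0.0016 off [ 0.0004 -0.0009  0.0025]
```

Call:
step_arm --claw '[0.3, 0.3, 0.3, 0.3, 0.3]' --pt "0 -0.001 0.001" --pt "0 0 0.001" --pt "0 0 0" --pt "0 0 0" --pt "0 0 0" --turn '[0, 0, 0, 0, 0]'

```text
t: 27.97
tcp_pos: [0.4498, 0.2604, 0.0501]
orientation: [3.092, -0.005, 2.968]
ft_force: [-1.0, -0.3, -0.1]
gripper_width: 0.0435
grasp_force: 41.0
```

Call:
step_arm --claw '[0.3, 0.3, 0.3, 0.3]' --pt "0 0 0.001" --pt "0 0 0" --pt "0 0 0" --pt "0 0 0" --turn '[0, 0, 0, 0]'

```text
t: 28.3
tcp_pos: [0.4499, 0.2605, 0.0499]
orientation: [3.092, -0.004, 2.968]
ft_force: [-1.1, -1.2, 7.9]
gripper_width: 0.043
grasp_force: 42.9
```

Call:
step_arm --claw '[0.4, 0.45, 0.5, 0.6, 0.7, 0.7, 0.7, 0.7, 0.7, 0.7, 0.7, 0.7]' --pt "0 0 0" --pt "0 0 0" --pt "0 0 0" --pt "0 0 0" --pt "0 0 0" --pt "0 0 0" --pt "0 0 -0.008" --pt "0 0.0005 -0.016" --pt "0 0.001 -0.024" --pt "0 0.001 -0.024" --pt "0 0.001 -0.024" --pt "0 0.001 -0.02" --turn '[0, 0, 0, 0, 0, 0, 0, 0, 0, 0, 0, 0]'

```text
t: 29.3
tcp_pos: [0.4501, 0.2592, 0.1671]
orientation: [3.091, -0.005, 2.968]
ft_force: [0.9, 0.1, -0.5]
gripper_width: 0.0597
grasp_force: 0.0
```

Call:
step_arm --claw '[0.7, 0.7, 0.7, 0.7, 0.7, 0.7, 0.7, 0.7, 0.7, 0.7, 0.7, 0.7]' --pt "0 0 -0.01" --pt "0 0 0" --pt "0 0 0" --pt "0 0 0" --pt "0 0 0" --pt "0 0 0" --pt "0 0 0" --pt "0 0 0" --pt "0 0 0" --pt "0 0 0" --pt "0 0 0" --pt "0 0 0" --turn '[7, 7, 7, 7, 7, 7, 7, 7, 7, 7, 7, 7]'

```text
t: 30.3
tcp_pos: [0.4499, 0.2585, 0.1753]
orientation: [-3.141, -0.05, 1.496]
ft_force: [-0.5, 0.6, -0.3]
gripper_width: 0.06
grasp_force: 0.0
```

```bash
python3 - <<'E'
from h import *
from rig import viewer
s=viewer.snapshot("side");S=viewer.snapshot("scene")
cv2.imwrite("pics/s6.png",cv2.resize(S["frame"][110:310,300:540,::-1],None,fx=3,fy=3))
for n,roi,Roi in(("yellow",(240,290,330,400),(400,150,500,270)),):
  a=blobs(s,n,roi,40);b=blobs(S,n,Roi,40);print(a,b)
  if a and b: print(tri((s,S),(a[0][0],b[0][0])))
E
python3 go.py .4240 -.2690 .17
```

```text
[(array([276.2545156 , 339.55993432]), array([263, 326,  27,  28]), np.int32(609))] [(array([453.91576674, 201.88768898]), array([440, 192,  29,  21]), np.int32(463))]
(array([0.44978258, 0.26264602, 0.09507034]), [np.float64(0.0007706664889678156), np.float64(0.0007706664889678559)])
30.4 [0.4499 0.2586 0.1752] [-179.98   -2.85   86.03] vel 0.1282 off [-0.5277  0.0107 -0.021 ]
```

View pics/s6.png

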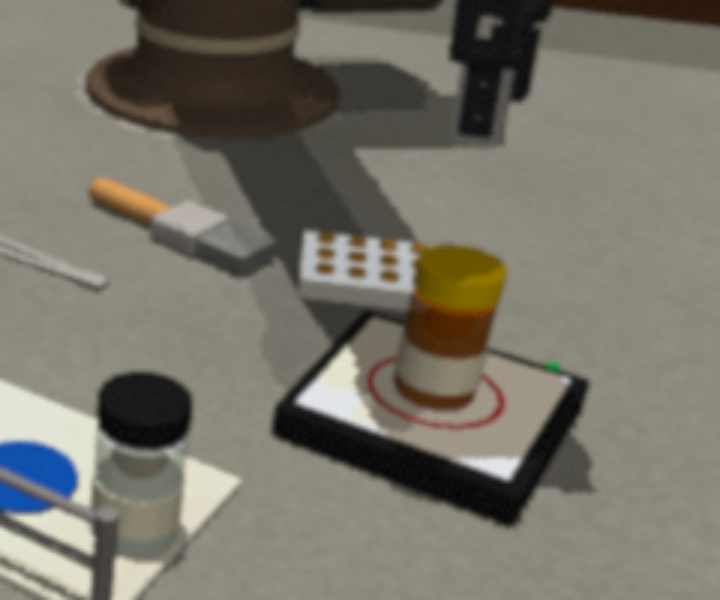

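The yellow jar stands inside the ring. It measures (0.4498, 0.2626), within about 1 mm of the centre. Next, back to the tray for blue.

Call:
step_arm --claw '[0.7, 0.7, 0.7, 0.7, 0.7, 0.7, 0.7, 0.7, 0.7, 0.7, 0.7, 0.7]' --pt "0 0 0" --pt "-0.015 0.002 -0.001" --pt "-0.03 0.004 -0.0015" --pt "-0.035 0.004 -0.0015" --pt "-0.035 0.004 -0.0015" --pt "-0.035 0.004 -0.0015" --pt "-0.035 0.004 -0.0015" --pt "-0.035 0.004 -0.0015" --pt "-0.035 0.004 -0.0015" --pt "-0.035 0.004 -0.0015" --pt "-0.035 0.004 -0.0015" --pt "-0.035 0.004 -0.0015" --turn '[5.7, 0, 0, 0, 0, 0, 0, 0, 0, 0, 0, 0]'

```text
t: 31.4
tcp_pos: [0.4306, -0.1054, 0.1734]
orientation: [-3.137, -0.049, 1.407]
ft_force: [0.5, 0.7, -0.6]
gripper_width: 0.0597
grasp_force: 0.0
```

```bash
python3 go.py .4240 -.2690 .165
```

```text
31.4 [ 0.4306 -0.1054  0.1734] [-179.75   -2.82   80.59] vel 0.939 off [-0.1627  0.0203  0.0002]
```

Call:
step_arm --claw '[0.7, 0.7, 0.7, 0.7, 0.7, 0.7, 0.7, 0.7, 0.7, 0.7, 0.7]' --pt "-0.035 0.005 0" --pt "-0.035 0.005 0" --pt "-0.035 0.005 0" --pt "-0.03 0.004 0" --pt "-0.018 0.002 0" --pt "-0.005 0 0" --pt "0 0 0.01" --pt "0 0 0.01" --pt "0 0 0" --pt "0 0 0" --pt "0 0 0" --turn '[0, 0, 0, 0, 0, 0, 0, 0, 0, 0, 0]'

```text
t: 32.32
tcp_pos: [0.4253, -0.2607, 0.1449]
orientation: [-3.136, -0.05, 1.404]
ft_force: [-0.1, -0.2, 0.1]
gripper_width: 0.0598
grasp_force: 0.0
```

```bash
python3 - <<'E'
from h import *
from rig import viewer
s=viewer.snapshot("side");cv2.imwrite("pics/s7.png",cv2.resize(s["frame"][60:260,240:480,::-1],None,fx=3,fy=3))
E
python3 go.py .4240 -.2690 .032
```

```text
32.3667 [ 0.4255 -0.261   0.1452] [-179.71   -2.82   80.45] vel 0.0097 off [-0.0137  0.0004  0.1127]
```

View pics/s7.png

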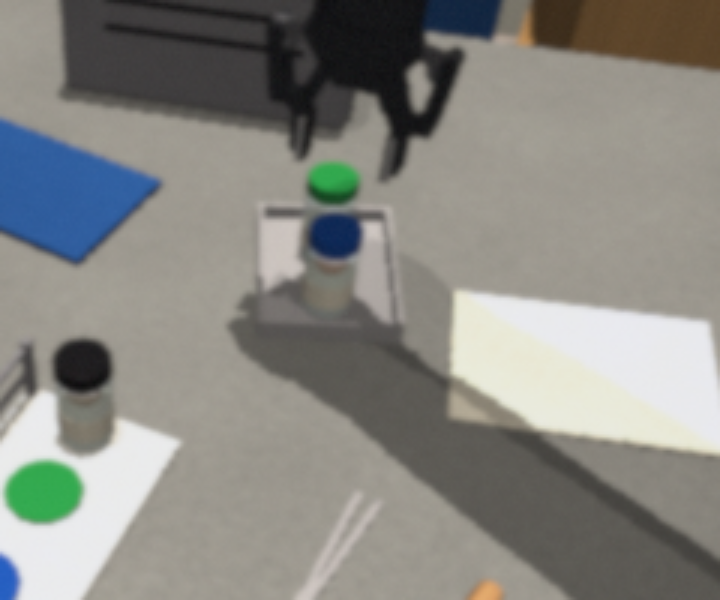

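Both jars stand in the tray, lids at crop (333,182) and (335,236), with the gripper above. Descending on blue.

Call:
step_arm --claw '[0.7, 0.7, 0.7, 0.7, 0.7, 0.7, 0.7, 0.7, 0.7, 0.7, 0.7, 0.7]' --pt "-0.008 0 0" --pt "-0.001 0 0.012" --pt "-0.001 0 0.016" --pt "-0.001 0 0.016" --pt "-0.001 0 0.016" --pt "-0.001 0 0.016" --pt "-0.001 0 0.014" --pt "0 0 0.012" --pt "0 0 0.008" --pt "0 0 0" --pt "0 0 0" --pt "0 0 0" --turn '[0, 0, 0, 0, 0, 0, 0, 0, 0, 0, 0, 0]'

```text
t: 33.37
tcp_pos: [0.4238, -0.2706, 0.0352]
orientation: [-3.137, -0.049, 1.402]
ft_force: [-0.5, 0.6, -1.0]
gripper_width: 0.0596
grasp_force: 0.0
```

```bash
python3 go.py .4242 -.2697 .032
```

```text
33.3667 [ 0.4238 -0.2706  0.0352] [-179.75   -2.79   80.36] vel 0.0048 off [0.0008 0.0003 0.0033]
```

Call:
step_arm --claw '[0.7, 0.45, 0.3, 0.3, 0.3, 0.3, 0.3, 0.3, 0.3, 0.3, 0.3, 0.3]' --pt "0 0 0.002" --pt "0 0 0" --pt "0 0 0" --pt "0 0 0" --pt "0 0 0" --pt "0 0 0" --pt "0 0 0" --pt "0 0 -0.005" --pt "0.001 0 -0.012" --pt "0.001 0 -0.022" --pt "0.001 0 -0.025" --pt "0.001 0 -0.025" --turn '[0, 0, 0, 0, 0, 0, 0, 0, 0, 0, 0, 0]' --grip_force 40

```text
t: 34.37
tcp_pos: [0.4227, -0.27, 0.1217]
orientation: [-3.134, -0.05, 1.402]
ft_force: [-0.0, 1.0, -2.0]
gripper_width: 0.0432
grasp_force: 41.0
```

```bash
python3 go.py .6036 .0826 .165
```

```text
34.3667 [ 0.4227 -0.27    0.1217] [-179.54   -2.88   80.34] vel 0.6544 off [ 0.3796  0.1189 -0.0252]
```

Call:
step_arm --claw '[0.3, 0.3, 0.3, 0.3, 0.3, 0.3, 0.3, 0.3, 0.3, 0.3, 0.3, 0.3]' --pt "0 0 -0.022" --pt "0 0 -0.012" --pt "0.01 0.003 -0.004" --pt "0.02 0.006 0" --pt "0.028 0.009 0" --pt "0.03 0.0095 0.001" --pt "0.03 0.0095 0.001" --pt "0.03 0.0095 0.001" --pt "0.03 0.0095 0.001" --pt "0.03 0.0095 0.001" --pt "0.03 0.0095 0.001" --pt "0.03 0.0095 0.001" --turn '[0, 0, 0, 0, 0, 0, 0, 0, 0, 0, 0, 0]'

```text
t: 35.37
tcp_pos: [0.5514, -0.0201, 0.164]
orientation: [-3.134, -0.049, 1.403]
ft_force: [1.5, 0.5, -2.8]
gripper_width: 0.0432
grasp_force: 41.0
```

Call:
step_arm --claw '[0.3, 0.3, 0.3, 0.3, 0.3, 0.3, 0.3, 0.3, 0.3, 0.3]' --pt "0.03 0.0095 0.001" --pt "0.03 0.0095 0.001" --pt "0.028 0.009 0.001" --pt "0.022 0.007 0.001" --pt "0.014 0.004 0" --pt "0.007 0.002 0" --pt "0 0 0.01" --pt "0 0 0.01" --pt "0 0 0" --pt "0 0 0" --turn '[0, 0, 0, 0, 0, 0, 0, 0, 0, 0]'

```text
t: 36.2
tcp_pos: [0.6129, 0.0997, 0.1461]
orientation: [-3.134, -0.048, 1.401]
ft_force: [-0.2, -0.2, -1.9]
gripper_width: 0.0433
grasp_force: 41.0
```

```bash
python3 go.py .6036 .0826 .040
```

```text
36.2 [0.6129 0.0997 0.1461] [-179.54   -2.76   80.25] vel 0.0307 off [-0.0235 -0.0054  0.1051]
```

Call:
step_arm --claw '[0.3, 0.3, 0.3, 0.3, 0.3, 0.3, 0.3, 0.3, 0.3, 0.3, 0.3, 0.3]' --pt "-0.01 -0.003 0" --pt "-0.01 -0.002 0" --pt "0 0 0.01" --pt "-0.001 0 0.016" --pt "-0.001 0 0.018" --pt "-0.001 0 0.018" --pt "-0.001 0 0.016" --pt "0 0 0.012" --pt "0 0 0.008" --pt "0 0 0" --pt "0 0 0" --pt "0 0 0" --turn '[0, 0, 0, 0, 0, 0, 0, 0, 0, 0, 0, 0]'

```text
t: 37.2
tcp_pos: [0.6062, 0.083, 0.0494]
orientation: [-3.138, -0.05, 1.402]
ft_force: [0.3, -0.5, -2.1]
gripper_width: 0.0429
grasp_force: 41.0
```

```bash
python3 go.py .6036 .0822 .0375
```

```text
37.2 [0.6062 0.083  0.0494] [-179.78   -2.85   80.35] vel 0.0065 off [-0.0019 -0.0024  0.0119]
```

Call:
step_arm --claw '[0.3, 0.3, 0.3, 0.3, 0.3, 0.3, 0.3, 0.3]' --pt "-0.001 -0.002 0.003" --pt "-0.001 0 0.003" --pt "0 0 0.002" --pt "0 0 0.001" --pt "0 0 0.001" --pt "0 0 0" --pt "0 0 0" --pt "0 0 0" --turn '[0, 0, 0, 0, 0, 0, 0, 0]'

```text
t: 37.87
tcp_pos: [0.6033, 0.0819, 0.0384]
orientation: [-3.136, -0.049, 1.402]
ft_force: [0.1, 0.5, -1.9]
gripper_width: 0.043
grasp_force: 41.0
```

Call:
step_arm --claw '[0.3, 0.3, 0.3, 0.3, 0.3]' --pt "0 0 0.001" --pt "0 0 0.001" --pt "0 0 0" --pt "0 0 0" --pt "0 0 0" --turn '[0, 0, 0, 0, 0]'

```text
t: 38.28
tcp_pos: [0.6035, 0.082, 0.0371]
orientation: [-3.137, -0.05, 1.402]
ft_force: [-3.2, 0.9, 6.4]
gripper_width: 0.0433
grasp_force: 41.3
```

Call:
step_arm --claw '[0.4, 0.5, 0.6, 0.7, 0.7, 0.7, 0.7, 0.7, 0.7, 0.7, 0.7, 0.7]' --pt "0 0 0" --pt "0 0 0" --pt "0 0 0" --pt "0 0 0" --pt "0 0 -0.008" --pt "0.001 0 -0.018" --pt "0.001 0 -0.025" --pt "0.001 0 -0.025" --pt "0.001 0 -0.025" --pt "0.001 0 -0.025" --pt "0 0 -0.01" --pt "0 0 0" --turn '[0, 0, 0, 0, 0, 0, 0, 0, 0, 0, 0, 0]'

```text
t: 39.28
tcp_pos: [0.6053, 0.0803, 0.1756]
orientation: [-3.141, -0.051, 1.403]
ft_force: [1.0, -0.2, -0.6]
gripper_width: 0.0598
grasp_force: 0.0
```

```bash
python3 go.py .4378 -.3365 .155
```

```text
39.2833 [0.6053 0.0803 0.1756] [-179.98   -2.91   80.36] vel 0.0728 off [-0.4394 -0.0953 -0.0016]
```

Call:
step_arm --claw '[0.7, 0.7, 0.7, 0.7, 0.7, 0.7, 0.7, 0.7, 0.7, 0.7, 0.7, 0.7]' --pt "-0.015 -0.003 0" --pt "-0.03 -0.0065 0" --pt "-0.036 -0.0078 0" --pt "-0.036 -0.0078 0" --pt "-0.036 -0.0078 0" --pt "-0.036 -0.0078 0" --pt "-0.036 -0.0078 0" --pt "-0.036 -0.0078 0" --pt "-0.036 -0.0078 0" --pt "-0.036 -0.0078 0" --pt "-0.036 -0.0078 0" --pt "-0.036 -0.0078 0" --turn '[0, 0, 0, 0, 0, 0, 0, 0, 0, 0, 0, 0]'

```text
t: 40.28
tcp_pos: [0.447, -0.3052, 0.1506]
orientation: [-3.133, -0.051, 1.402]
ft_force: [1.4, -1.2, -0.5]
gripper_width: 0.0601
grasp_force: 0.0
```

Call:
step_arm --claw '[0.7, 0.7, 0.7, 0.7, 0.7]' --pt "-0.022 -0.005 0" --pt "-0.01 -0.002 0" --pt "0 0 0" --pt "0 0 0" --pt "0 0 0" --turn '[0, 0, 0, 0, 0]'

```text
t: 40.7
tcp_pos: [0.4373, -0.3331, 0.1507]
orientation: [-3.135, -0.05, 1.403]
ft_force: [0.8, 1.0, -0.4]
gripper_width: 0.0599
grasp_force: 0.0
```

```bash
python3 go.py .4378 -.3365 .034
```

```text
40.7 [ 0.4373 -0.3331  0.1507] [-179.63   -2.88   80.39] vel 0.0148 off [-0.0091  0.0018  0.1164]
```

Call:
step_arm --claw '[0.7, 0.7, 0.7, 0.7, 0.7, 0.7, 0.7, 0.7, 0.7, 0.7, 0.7, 0.7]' --pt "-0.003 0.001 0.008" --pt "-0.001 0 0.014" --pt "-0.001 0 0.016" --pt "-0.001 0 0.016" --pt "-0.001 0 0.016" --pt "-0.001 0 0.016" --pt "-0.001 0 0.014" --pt "0 0 0.01" --pt "0 0 0.006" --pt "0 0 0" --pt "0 0 0" --pt "0 0 0" --turn '[0, 0, 0, 0, 0, 0, 0, 0, 0, 0, 0, 0]'

```text
t: 41.7
tcp_pos: [0.4378, -0.3378, 0.0359]
orientation: [-3.137, -0.049, 1.403]
ft_force: [-0.2, 0.0, -0.1]
gripper_width: 0.0601
grasp_force: 0.0
```

```bash
python3 go.py .4378 -.3368 .033
```

```text
41.7 [ 0.4378 -0.3378  0.0359] [-179.76   -2.79   80.37] vel 0.005 off [ 0.0008 -0.0001  0.003 ]
```

Call:
step_arm --claw '[0.7, 0.45, 0.3, 0.3, 0.3, 0.3, 0.3, 0.3, 0.3, 0.3, 0.3, 0.3]' --pt "0 0 0.002" --pt "0 0 0" --pt "0 0 0" --pt "0 0 0" --pt "0 0 0" --pt "0 0 0" --pt "0 0 0" --pt "0 0 -0.005" --pt "0.001 0 -0.012" --pt "0.001 0 -0.022" --pt "0.001 0 -0.025" --pt "0.001 0 -0.025" --turn '[0, 0, 0, 0, 0, 0, 0, 0, 0, 0, 0, 0]' --grip_force 40

```text
t: 42.7
tcp_pos: [0.4368, -0.3373, 0.1223]
orientation: [-3.134, -0.051, 1.402]
ft_force: [0.5, -0.5, -1.2]
gripper_width: 0.0431
grasp_force: 41.0
```

```bash
python3 go.py .5870 -.0090 .165
```

```text
42.7 [ 0.4368 -0.3373  0.1223] [-179.55   -2.89   80.34] vel 0.6403 off [ 0.3506  0.0928 -0.0258]
```

Call:
step_arm --claw '[0.3, 0.3, 0.3, 0.3, 0.3, 0.3, 0.3, 0.3, 0.3, 0.3, 0.3, 0.3]' --pt "0 0 -0.022" --pt "0 0 -0.012" --pt "0.01 0.003 -0.004" --pt "0.02 0.005 0" --pt "0.028 0.007 0" --pt "0.03 0.008 0.001" --pt "0.03 0.008 0.001" --pt "0.03 0.008 0.001" --pt "0.03 0.008 0.001" --pt "0.03 0.008 0.001" --pt "0.03 0.008 0.001" --pt "0.03 0.008 0.001" --turn '[0, 0, 0, 0, 0, 0, 0, 0, 0, 0, 0, 0]'

```text
t: 43.7
tcp_pos: [0.552, -0.0851, 0.1647]
orientation: [-3.134, -0.05, 1.402]
ft_force: [0.2, -0.2, -2.2]
gripper_width: 0.0432
grasp_force: 41.0
```

Call:
step_arm --claw '[0.3, 0.3, 0.3, 0.3, 0.3, 0.3, 0.3, 0.3]' --pt "0.03 0.008 0.001" --pt "0.026 0.007 0.001" --pt "0.016 0.004 0.001" --pt "0.008 0.002 0" --pt "0 0 0.01" --pt "0 0 0.01" --pt "0 0 0" --pt "0 0 0" --turn '[0, 0, 0, 0, 0, 0, 0, 0]'

```text
t: 44.37
tcp_pos: [0.5852, -0.012, 0.1453]
orientation: [-3.133, -0.049, 1.401]
ft_force: [-0.5, 0.6, -1.8]
gripper_width: 0.043
grasp_force: 41.0
```

```bash
python3 go.py .5870 -.0088 .045
```

```text
44.3667 [ 0.5852 -0.012   0.1453] [-179.52   -2.79   80.26] vel 0.0285 off [-0.0014  0.0021  0.1003]
```

Call:
step_arm --claw '[0.3, 0.3, 0.3, 0.3, 0.3, 0.3, 0.3, 0.3, 0.3, 0.3, 0.3, 0.3]' --pt "0 0 0.01" --pt "-0.001 0 0.016" --pt "0 0 0.018" --pt "0 0 0.018" --pt "0 0 0.016" --pt "0 0 0.012" --pt "0 0 0.007" --pt "0 0 0.003" --pt "0 0 0" --pt "0 0 0" --pt "0 0 0" --pt "0 0 0" --turn '[0, 0, 0, 0, 0, 0, 0, 0, 0, 0, 0, 0]'

```text
t: 45.37
tcp_pos: [0.5873, -0.0072, 0.0479]
orientation: [-3.138, -0.049, 1.402]
ft_force: [0.5, 0.1, -2.3]
gripper_width: 0.0432
grasp_force: 41.0
```

```bash
python3 go.py .5870 -.0088 .0385
```

```text
45.3667 [ 0.5873 -0.0072  0.0479] [-179.78   -2.83   80.34] vel 0.0024 off [-0.0021  0.      0.0093]
```

Call:
step_arm --claw '[0.3, 0.3, 0.3, 0.3, 0.3, 0.3, 0.3]' --pt "-0.001 0 0.003" --pt "-0.001 0 0.003" --pt "0 0 0.002" --pt "0 0 0.001" --pt "0 0 0" --pt "0 0 0" --pt "0 0 0" --turn '[0, 0, 0, 0, 0, 0, 0]'

```text
t: 45.95
tcp_pos: [0.5862, -0.0087, 0.0378]
orientation: [-3.136, -0.049, 1.402]
ft_force: [-2.5, -1.8, 0.4]
gripper_width: 0.0428
grasp_force: 41.1
```

Call:
step_arm --claw '[0.3, 0.3, 0.3, 0.3]' --pt "0 0 0.001" --pt "0 0 0" --pt "0 0 0" --pt "0 0 0" --turn '[0, 0, 0, 0]'

```text
t: 46.28
tcp_pos: [0.5862, -0.0087, 0.0378]
orientation: [-3.137, -0.049, 1.402]
ft_force: [-4.5, 0.0, 6.9]
gripper_width: 0.0428
grasp_force: 41.7
```

Contact. Releasing, lifting and backing off.

Call:
step_arm --claw '[0.4, 0.5, 0.6, 0.7, 0.7, 0.7, 0.7, 0.7, 0.7, 0.7, 0.7, 0.7]' --pt "0 0 0" --pt "0 0 0" --pt "0 0 0" --pt "0 0 0" --pt "0 0 -0.008" --pt "0.001 0 -0.018" --pt "0.001 0 -0.025" --pt "0.001 0 -0.025" --pt "0.001 0 -0.025" --pt "0.001 0 -0.025" --pt "0 0 -0.015" --pt "0 0 0" --turn '[0, 0, 0, 0, 0, 0, 0, 0, 0, 0, 0, 0]'

```text
t: 47.28
tcp_pos: [0.5888, -0.0108, 0.1825]
orientation: [3.14, -0.05, 1.403]
ft_force: [0.6, 0.6, 0.4]
gripper_width: 0.06
grasp_force: 0.0
```

Call:
step_arm --claw '[0.7, 0.7, 0.7, 0.7, 0.7, 0.7, 0.7, 0.7, 0.7, 0.7, 0.7, 0.7]' --pt "-0.015 -0.015 0" --pt "-0.025 -0.022 0" --pt "-0.025 -0.022 0" --pt "-0.025 -0.022 0" --pt "-0.025 -0.022 0" --pt "-0.025 -0.022 0" --pt "-0.025 -0.022 0" --pt "-0.015 -0.015 0" --pt "0 0 0" --pt "0 0 0" --pt "0 0 0" --pt "0 0 0" --turn '[0, 0, 0, 0, 0, 0, 0, 0, 0, 0, 0, 0]'

```text
t: 48.28
tcp_pos: [0.3976, -0.1604, 0.1697]
orientation: [-3.136, -0.049, 1.403]
ft_force: [0.0, 0.7, -0.7]
gripper_width: 0.0602
grasp_force: 0.0
```

```bash
python3 - <<'E'
from h import *
from rig import viewer
s=viewer.snapshot("side");S=viewer.snapshot("scene")
cv2.imwrite("pics/f.png",np.vstack([cv2.resize(S["frame"][150:310,180:500,::-1],None,fx=1.8,fy=1.8),cv2.resize(s["frame"][150:310,160:480,::-1],None,fx=1.8,fy=1.8)]))
R={"yellow":((240,290,330,400),(400,150,500,270)),"green":((235,185,275,212),(240,192,285,225)),"blue":((205,215,245,246),(285,210,330,245)),"black":((180,165,310,300),(190,180,390,310))}
for n,(p,q) in R.items():
  a=blobs(s,n,p,100);b=blobs(S,n,q,100)
  if n!="black": print(n,len(a),len(b),*tri((s,S),(a[0][0],b[0][0])))
  else: print([x[0].round(1) for x in a],[x[0].round(1) for x in b])
E
python3 go.py 0 0 0
```

```text
yellow 1 1 [0.4497229  0.2620742  0.09539152] [np.float64(0.0005985887976783207), np.float64(0.0005985887976783342)]
green 1 1 [ 0.58579082 -0.00850353  0.08299184] [np.float64(0.0003531494955048553), np.float64(0.0003531494955048777)]
blue 1 1 [0.60346685 0.08271035 0.0825561 ] [np.float64(0.0005669710426264148), np.float64(0.0005669710426264181)]
[array([186.9, 176.5]), array([267. , 181.6]), array([208.4, 260.5])] [array([230.2, 199.1]), array([347.7, 246.5])]
48.3833 [ 0.3976 -0.1603  0.1697] [-179.68   -2.83   80.42] vel 0.0024 off [ 0.0834 -0.4178  0.1764]
```

View pics/f.png

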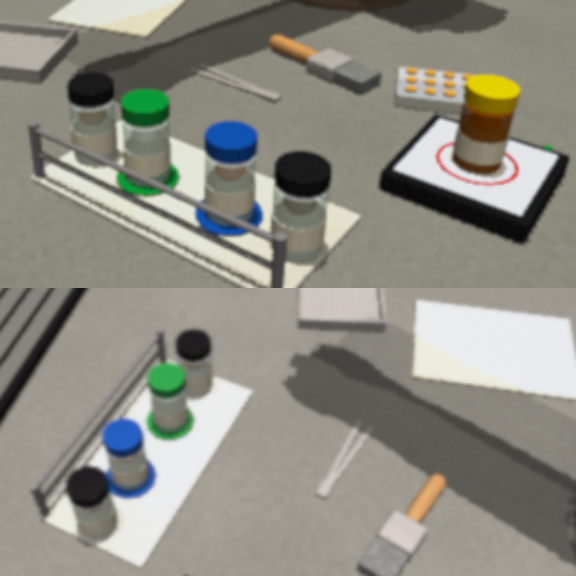

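All three jars stand upright within about 2 mm of their targets, and the black jars haven't moved. Handing in.

```bash
python3 -c "
from rig import r;print(r.hand_in())"
```

```text
the job is handed in; nothing more can be done
None
```

The job is handed in (no score came back): yellow is in the ring and blue and green are on their own coasters, each within about 2 mm of centre, the black jars unmoved, and the arm's run took about 48 s; yellow was carried with about a 3° lean after I ran the last joint into its limit.

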